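Push the enclosure's sash up to the pointer

TASK

Push the clear sliding window of the bench enclosure up with the fingertips, from beneath its aluminium lip, until the lip is level with the dark steel pointer clamped on the enclosure's left post, and leave it standing there with the hand withdrawn. Push gently, do not pinch or grip the window or its lip, and leave everything else as it stands.

Things in the scene. Friction and masses are not known exactly. Their poses are not given: they have to be found in the camera images.
- hood: fixed bench enclosure 210 mm deep, 460 wide, 530 tall: white base 70 mm high, white roof, aluminium posts, clear panes. Origin: centre of its underside; x points from its front inwards, away from the robot (turned by its yaw), y to the left, z up. Front face (posts, and a fixed clear pane from 330 mm up; the window slides behind it) at x = -105 mm; white fascia at 475 to 525 mm height out to x = -117 mm
- sash (a joint): height in m of the clear window sliding straight up: 0 = shut (lip's underside 80 mm above the bench), end stop at 0.235. Counterweights hidden in the posts balance it: about 3 N, at most 4 N, moves it up or down, and it stays wherever it is left
- lip (a point): front edge of the window's lip, at mid-length and mid-thickness (underside 6 mm below); axes as hood's. The lip is a level aluminium ledge 12 mm thick, 360 mm long along y, rounded in front, along the window's lower edge; it sticks out 50 mm before the enclosure's front face, the pane 60 mm behind this point. Before and beneath the lip's middle 180 mm all is free down to the bench
- pointer_tip (a point): tip of the height pointer, a dark steel clamp fixed on the enclosure's left (+y) post, whose 12 mm thick finger points sideways at the lip's left end; the point is at its mid-thickness: the lip is level when lip has the same height. Its height varies, always 50 mm or more above the lip's start
- cassettes: stack of five white and grey tissue cassettes, 28 x 40 x 35 mm tall, standing before the lip near one end of it; origin: centre of underside. Must not be disturbed
- reagent: blue reagent bottle with a black cap, 54 mm across, 120 mm tall, standing before the lip near its other end; origin: centre of underside. Must not be disturbed
- mould_tray: low steel tray of embedding moulds, 90 x 140 x 22 mm, on the cold plate inside the enclosure; origin: centre of underside. Must not be disturbed
- slide_box: open grey slide box, 85 x 120 x 40 mm tall, on the bench to the robot's right; origin: centre of underside. Must not be disturbed
- beaker: glass beaker, 68 mm across, 85 mm tall, on the bench to the left; origin: centre of underside. Must not be disturbed
- jar: amber glass jar, 64 mm across, 75 mm tall, on the bench to the left; origin: centre of underside. Must not be disturbed
- brush: small wooden brush, 170 mm long, lying on the bench to the right; origin on its underside. Must not be disturbed

How it is judged (in metres and radians):
On the way, in this order (a step that is already met when the one before it is completed fails the run):
1. the fingers press the lip from beneath while it is still below the pointer (contact force between the fingers and sash above 0.5 N and z of the grasp point in the frame of lip below 0.03 m and z of lip in the frame of pointer_tip below -0.02 m), for 0.1 s.
2. the lip is level with the pointer, within 8 mm (z of lip in the frame of pointer_tip between -0.008 and 0.008 m), for 0.2 s.
At the end, for the whole second after the job is handed in: the lip stands level with the pointer (heights within 8 mm), the window is at rest, and no bystander has moved more than 15 mm (all of step 2 and velocity of joint sash between -0.005 and 0.005 m/s and distance of each of cassettes, reagent, mould_tray, slide_box, beaker, jar, brush from where it was at the start of the episode below 0.015 m); the robot touches nothing.
It fails at once if the lip is pinched: the fingers touch the window with the lip between them (contact force between the fingers and sash above 0.5 N and x of the grasp point in the frame of lip above 0 m and z of the grasp point in the frame of lip between -0.009 and 0.009 m).
It fails at once if the fingers work the window from above its lip instead of from beneath (contact force between the fingers and sash above 2 N and z of the grasp point in the frame of lip above 0.05 m).
It fails at once if the window is pushed hard (over 30 N) (contact force between the fingers and sash above 30 N).
It fails at once if a bystander is moved more than 15 mm (distance of any of cassettes, reagent, mould_tray, slide_box, beaker, jar, brush from where it was at the start of the episode above 0.015 m).
It also fails if it takes over 38 s, if anything falls off the work surface, if the arm or the gripper's body presses on something with over 40 N, if the wrist force passes 120 N, or if a joint passes its speed limit or range.

ROBOT

A 6-joint arm with a two-finger parallel gripper is mounted at the origin on the work surface. World frame = base frame: x ahead of the robot, y to its left, z up, the work surface at z = 0. Lengths are in m, angles in degrees, forces in N, time in s.
With the tool pointing down it reaches from about 0.25 to 0.725 m from the base axis. Payload 9.7 kg.
Tool frame: the origin (TCP) lies at the very end of the fingers, on their centre line; the grasp point (between the pads) lies 19 mm behind it; y points along the fingers, x is the direction in which the jaws open and shut, and the axes are right-handed (so a half turn about y gives the same grasp; the last joint's range is limited). The gripper opens to 85 mm and grips with 20 to 120 N. Pads are 22 mm wide; open, the fingers measure 114 mm over their backs; the gripper's body (76 mm by 85 mm) begins 54 mm behind the grasp point. The pads swing forward as they close: fully open they stand 13 mm farther back than shut.
Start: joints at [-70.187, 4.979, 10.078, 95.1, 0, 90], TCP at [0.186, -0.517, 0.231] pointing down, gripper open.
Joint ranges: [-179.16, 179.16], [-48.56, 103.87], [-65.8, 70.77], [-126.05, 130.52], [-82.76, 87.17], [-180, 180]. Speed limits (degrees/s): [127.2, 127.2, 147.25, 180, 180, 180].

INTERFACE

Orientations are given as [roll, pitch, yaw] about the fixed x, y, z axes, in that order (R = Rz(yaw) Ry(pitch) Rx(roll)).
In Python, from workcell import bot gives the robot as it stands.
- The arm moves only by the shell command python3 -m jog 'ROWS' [FORCE]. ROWS is JSON, a list of rows, each a list of 7 numbers: the closure, from 0 (fully open) to 1 (shut), then the shift along the world's x, y, z in units of 25 mm (1.0 is 25 mm), then the turn, a rotation vector about the world's x, y, z in units of 5 degrees (1.0 is 5 degrees). A call has 1 to 5 rows; each row is the pose to reach, as a shift and turn from the pose commanded when the call began; what a row does not reach only later rows make up. A row lasts 1/10 s, in which the tool goes at most 50 mm and 8.59 degrees, less where a joint would pass 70% of its speed; a pose out of reach is approached as far as the arm can. A call with a gripper value outside its range is refused whole. The fingers move at their own pace and stop on an object; FORCE is the grip in N (left out, the last holds). Time passes only in rows, so rows that repeat a pose let the fingers close. It gives the time, the measured TCP pose, the force and the opening at its end, in the units of the state.
- bot.get_obs(): the state, without advancing time (a new reading comes with each control period).
- bot.camera(name): name is "scene" or "top"; returns (picture, depth): 384x512x3 uint8, red, green, blue; 384x512 float32, m along the optical axis (not along the pixel's ray), 0 where there is no reading.
- bot.camera_model(name): a dict with "fx", "fy", "cx", "cy" (pixels), "rvec" (rotation vector, rad) and "tvec" (3), from world to camera coordinates, as OpenCV has them. Camera axes: x right, y down, z forward; pixel columns grow to the right and rows downward; lengths in m; the calibration is good to about 2 mm. A picture is of the moment at which its call begins. camera_model takes no time and is no camera call.
- bot.job_done(): hands the job in, once; it reports no verdict.
Trained networks look in the newest picture that a camera, given by its name, has taken for a name from the list of things; names that differ only in an ending like _2 or _b are one class to them, and where a whole thing is asked for, a point or a joint stands for the part that bears it (a point fixed in the world has none). Each returns a list of dicts, best first, with "conf" (0 to 1); they miss things now and then, are a little off and sometimes report something else, mostly with a low value. They report only what shows in the picture. A call takes as long as a camera call.
- bot.regions_of(camera, label): "pixels" (384x512 bool, what is visible of it) and "point" ([row, column] in pixels, amid what is visible of it).
The state is a dict: "time": time; "q": joint angles; "qd": joint speeds; "joint_efforts": joint torques, N m; "ee_pos": TCP position; "tcp_rot": TCP orientation; "wrist_force": force on the tool from outside, world axes, zero at the start; "torque": the same for the moment, N m; "opening": finger opening in m.
Only numpy, scipy, OpenCV 4.12 (cv2) and the standard library are available. Lean on these libraries where they do the work, as an engineer would, in place of code of your own. Each camera call takes 0.05 s, during which the arm holds its last target. There are 200 camera calls.

## Working session

There is one attempt and no reset: what is moved stays moved. The work goes in short steps, Python scripts to look and compute and a shell command to move; the robot and the scene stay as the last step left them, time stands still between calls to the robot, and variables do not carry over. Pictures are saved under pics/ and viewed, about 8 in all and at most 12, crops included, and the job is handed in when it is done.

```bash
mkdir -p pics; cat > h.py <<'E'
import numpy as np, cv2
from workcell import bot
def W(cam,d,mask=None):
    m=bot.camera_model(cam);R=cv2.Rodrigues(np.array(m["rvec"],float))[0];t=np.array(m["tvec"],float).ravel()
    v,u=np.mgrid[:384,:512]
    P=np.stack([(u-m["cx"])/m["fx"]*d,(v-m["cy"])/m["fy"]*d,d],-1)
    X=(P-t)@R
    X[d<=0]=np.nan
    return X
E
python3 - <<'E'
from h import *
o=bot.get_obs();print(o["ee_pos"],o["tcp_rot"],o["time"],o["opening"])
for c in("scene","top"):
    p,d=bot.camera(c);cv2.imwrite(f"pics/{c}0.png",p[:,:,::-1]);np.save(f"{c}d.npy",d)
    m=bot.camera_model(c);R=cv2.Rodrigues(np.array(m["rvec"],float))[0];print(c,"campos",-R.T@np.array(m["tvec"]).ravel(),m["fx"])
    X=W(c,d)
    for n in("hood","lip","pointer_tip","cassettes","reagent","slide_box","beaker","jar","brush"):
        for r in bot.regions_of(c,n)[:2]:
            q=X[r["pixels"]];q=q[~np.isnan(q[:,0])]
            if len(q):print(n,round(r["conf"],2),np.round(r["point"]),len(q),*[np.round(np.percentile(q,k,axis=0),3) for k in(2,50,98)])
E
```

```text
[ 0.18636518 -0.51720555  0.23058457] [-8.99984082e+01  7.74409600e-02 -7.01852229e+01] 0.0 0.08539198207414322
scene campos [0.12914794 0.25094978 1.60282683] 479.15778477727474
hood 0.91 [116. 239.] 23003 [ 0.555 -0.218  0.099] [0.642 0.023 0.528] [0.817 0.24  0.58 ]
lip 0.86 [166. 262.] 3586 [ 0.535 -0.188  0.165] [ 0.594 -0.007  0.174] [0.642 0.164 0.296]
pointer_tip 0.77 [206. 204.] 205 [0.517 0.17  0.185] [0.554 0.196 0.237] [0.588 0.231 0.249]
cassettes 0.42 [175. 310.] 110 [ 0.534 -0.214  0.004] [ 0.548 -0.192  0.033] [ 0.563 -0.174  0.044]
reagent 0.59 [230. 234.] 249 [0.458 0.124 0.014] [0.475 0.149 0.084] [0.505 0.171 0.124]
slide_box 0.93 [169. 378.] 884 [ 0.387 -0.486  0.001] [ 0.446 -0.421  0.025] [ 0.502 -0.356  0.044]
beaker 0.53 [295. 156.] 353 [0.384 0.425 0.021] [0.409 0.45  0.073] [0.439 0.479 0.082]
jar 0.62 [297. 157.] 372 [0.384 0.425 0.02 ] [0.409 0.451 0.073] [0.439 0.481 0.082]
brush 0.7 [221. 364.] 488 [ 0.241 -0.342 -0.003] [ 0.308 -0.268  0.017] [ 0.358 -0.216  0.026]
brush 0.48 [171. 256.] 3704 [ 0.536 -0.193  0.163] [ 0.594 -0.009  0.174] [0.643 0.166 0
[... 388 characters left out ...]
  0.167 -0.002] [0.545 0.194 0.235] [0.577 0.239 0.246]
reagent 0.55 [214. 219.] 189 [ 0.458  0.121 -0.   ] [0.478 0.144 0.083] [0.506 0.177 0.124]
slide_box 0.67 [231. 363.] 708 [ 0.392 -0.483 -0.002] [ 0.447 -0.422  0.02 ] [ 0.501 -0.356  0.043]
slide_box 0.63 [197. 125.] 329 [ 0.52   0.476 -0.003] [0.554 0.519 0.043] [0.581 0.541 0.088]
beaker 0.62 [198. 124.] 316 [ 0.52   0.476 -0.001] [0.554 0.518 0.044] [0.58  0.538 0.088]
jar 0.56 [233. 137.] 270 [0.385 0.425 0.016] [0.412 0.448 0.073] [0.441 0.48  0.08 ]
brush 0.91 [269. 324.] 379 [ 0.241 -0.343 -0.004] [ 0.308 -0.263  0.017] [ 0.357 -0.213  0.026]
brush 0.31 [235. 139.] 276 [0.384 0.425 0.008] [0.412 0.448 0.072] [0.442 0.481 0.08 ]
```

```bash
python3 - <<'E'
from h import *
a=cv2.imread("pics/scene0.png")[90:290,130:400];b=cv2.imread("pics/top0.png")[110:260,150:380]
cv2.imwrite("pics/v1.png",cv2.resize(a,None,fx=2.9,fy=2.9,interpolation=2)[:580])
for c in("scene","top"):
    d=np.load(c+"d.npy");X=W(c,d).reshape(-1,3)
    X=X[~np.isnan(X[:,0])]
    # lip top: z hist in region
    s=X[(X[:,0]>.53)&(X[:,0]<.6)&(abs(X[:,1])<.16)&(X[:,2]>.1)&(X[:,2]<.3)]
    print(c,len(s),np.histogram(s[:,2],np.arange(.1,.3,.005)))
    for y0 in np.arange(-.2,.2,.04):
        q=s[(abs(s[:,1]-y0)<.02)&(s[:,2]<.2)]
        if len(q): print(round(y0,2),len(q),np.percentile(q[:,0],[0,2,5]).round(4),np.median(q[:,2]).round(4))
    p=X[(X[:,0]>.48)&(X[:,0]<.6)&(X[:,1]>.155)&(X[:,1]<.25)&(X[:,2]>.2)&(X[:,2]<.3)]
    for y0 in np.arange(.155,.25,.01):
        q=p[abs(p[:,1]-y0)<.005]
        if len(q): print("ptr",round(y0,3),len(q),np.percentile(q[:,0],[0,50,100]).round(3),np.percentile(q[:,2],[0,25,50,75,100]).round(4))
E
```

```text
scene 1906 (array([  0,   0,   0,   0,   0,   0,   0,   0,   0,   0,   0,   6,  67,
       551, 705, 154,  17,  17,  16,  16,  18,  13,  17,  17,  19,  12,
        21,  18,  19,  18,  12,  22,  22,  13,  21,  20,  22,  17,  19]), array([0.1  , 0.105, 0.11 , 0.115, 0.12 , 0.125, 0.13 , 0.135, 0.14 ,
       0.145, 0.15 , 0.155, 0.16 , 0.165, 0.17 , 0.175, 0.18 , 0.185,
       0.19 , 0.195, 0.2  , 0.205, 0.21 , 0.215, 0.22 , 0.225, 0.23 ,
       0.235, 0.24 , 0.245, 0.25 , 0.255, 0.26 , 0.265, 0.27 , 0.275,
       0.28 , 0.285, 0.29 , 0.295]))
-0.16 46 [0.5759 0.5761 0.5765] 0.1712
-0.12 109 [0.569  0.5702 0.5708] 0.1705
-0.08 137 [0.5607 0.5633 0.5651] 0.1699
-0.04 173 [0.5533 0.5549 0.5576] 0.1709
0.0 195 [0.5464 0.5474 0.5499] 0.1709
0.04 232 [0.5389 0.542  0.5439] 0.1707
0.08 275 [0.5318 0.5346 0.5372] 0.1711
0.12 263 [0.53   0.5317 0.5328] 0.1713
0.16 119 [0.5305 0.5309 0.5314] 0.1713
ptr 0.155 17 [0.579 0.581 0.583] [0.2087 0.2309 0.2554 0.2734 0.2958]
ptr 0.165 50 [0.519 0.579 0.583] [0.2021 0.2316 0.2375 0.2693 0.2966]
ptr 0.175 54 [0.517 0.576 0.581] [0.2072 0.2337 0.2421 0.262
[... 1251 characters left out ...]
12 196 [0.5305 0.531  0.5323] 0.1715
0.16 91 [0.53   0.5306 0.5327] 0.171
ptr 0.155 6 [0.58  0.581 0.582] [0.2165 0.2335 0.2453 0.2618 0.2701]
ptr 0.165 22 [0.518 0.579 0.581] [0.2059 0.2222 0.2352 0.2504 0.2807]
ptr 0.175 33 [0.518 0.562 0.58 ] [0.2038 0.231  0.2357 0.243  0.2799]
ptr 0.185 49 [0.515 0.561 0.578] [0.2245 0.2338 0.2379 0.2516 0.2986]
ptr 0.195 59 [0.513 0.545 0.566] [0.2125 0.2339 0.2377 0.242  0.2998]
ptr 0.205 27 [0.528 0.558 0.564] [0.2292 0.2348 0.24   0.2541 0.2954]
ptr 0.215 18 [0.553 0.559 0.563] [0.2144 0.2396 0.2448 0.2533 0.2918]
ptr 0.225 2 [0.567 0.569 0.571] [0.2381 0.2404 0.2427 0.245  0.2472]
ptr 0.235 8 [0.57  0.573 0.582] [0.2262 0.2306 0.2349 0.2381 0.2421]
```

View pics/v1.png

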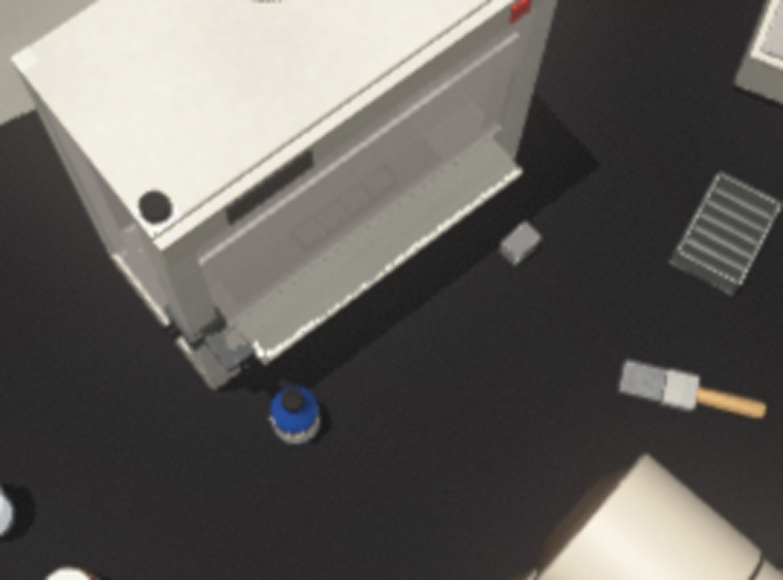

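```bash
python3 - <<'E'
from h import *
o=[]
for c,(r,k) in dict(scene=(185,185),top=(170,175)).items():
    a=cv2.imread(f"pics/{c}0.png")[r:r+50,k:k+50];o.append(cv2.resize(a,(400,400),interpolation=0))
    X=W(c,np.load(c+"d.npy"))
    print(c);
    for rr in range(r+8,r+38,2): print(rr,[("%d,%d,%d"%tuple(1000*x) if x[0]==x[0] else "-") for x in X[rr,k+8:k+44:4]])
cv2.imwrite("pics/v2.png",np.hstack(o))
E
```

```text
scene
193 ['564,208,345', '564,197,332', '565,187,312', '579,173,255', '581,161,233', '583,149,210', '585,136,186', '583,124,174', '579,113,167']
195 ['562,210,338', '563,199,319', '563,189,302', '576,176,248', '578,164,223', '584,150,188', '584,138,169', '578,127,170', '572,116,170']
197 ['561,212,323', '563,201,301', '567,190,275', '571,178,245', '579,165,203', '582,152,175', '578,141,171', '572,130,171', '568,119,166']
199 ['561,214,308', '563,203,287', '565,192,264', '566,181,243', '578,167,188', '576,155,176', '571,144,175', '566,133,170', '560,122,173']
201 ['568,216,270', '562,206,272', '563,194,252', '558,184,251', '576,169,177', '573,158,168', '566,147,170', '562,136,166', '553,125,176']
203 ['571,218,244', '562,208,257', '560,197,245', '558,186,235', '573,172,166', '566,161,171', '560,150,170', '554,139,172', '548,128,174']
205 ['567,220,241', '559,210,246', '555,199,242', '552,189,235', '597,169,70', '559,164,175', '553,153,177', '547,142,175', '544,130,167']
207 ['610,220,88', '555,213,243', '551,202,237', '546,191,236', '592,172,64', '583,161,75', '550,155,165', '544,144
[... 2250 characters left out ...]
28', '561,205,76', '565,192,57', '567,178,45', '549,150,168']
198 ['562,293,8', '564,279,-2', '-', '564,246,3', '530,197,239', '561,212,26', '531,170,236', '565,183,1', '541,150,169']
200 ['554,294,2', '555,278,0', '555,262,3', '557,247,-4', '523,197,239', '524,184,234', '524,170,235', '558,183,-1', '534,149,170']
202 ['546,294,1', '547,278,0', '548,263,-3', '547,245,4', '517,197,236', '517,184,234', '519,171,222', '550,183,-2', '527,149,170']
204 ['539,294,-2', '539,277,1', '538,260,8', '541,247,-6', '541,230,-3', '540,213,4', '542,199,-9', '542,182,-3', '541,166,2']
206 ['530,293,2', '531,277,-1', '531,260,5', '532,246,-4', '532,230,0', '532,213,1', '533,197,1', '533,182,-1', '534,166,-1']
```

View pics/v2.png

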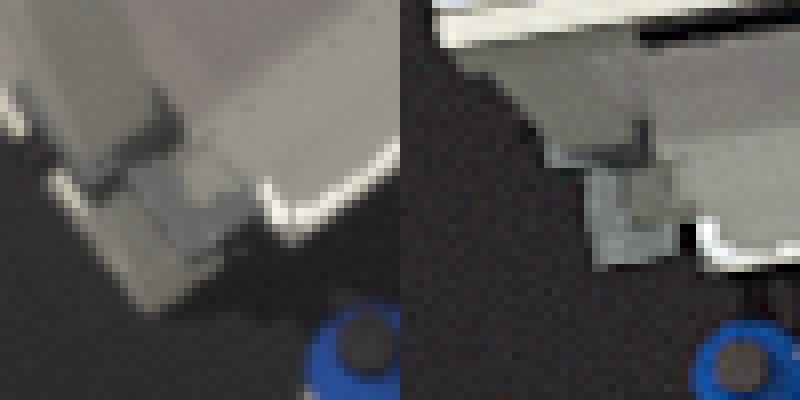

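```bash
python3 -m jog '[[1,1,1.5,1,0,0,1.4],[1,2,3.5,1,0,0,3],[1,3.5,5,1,0,0,4.5],[1,5,7,1,0,0,6],[1,6,9,1,0,0,7]]' 40; python3 -c "
from h import *
print(bot.get_obs()['q'])"
```

```text
time: 1.5
ee_pos: [0.3235, -0.3153, 0.2562]
tcp_rot: [-90.0, -0.0, -34.9]
wrist_force: [1.2, -0.7, 0.1]
opening: 0.0121
[-4.42656645e+01 -7.78449411e+00  3.65963102e-01  9.81236759e+01
  6.96455357e-03  8.06520359e+01]
```

```bash
python3 -m jog '[[1,1.2,2,0,0,0,1.7],[1,2.4,4,0,0,0,3.4],[1,3.6,6,0,0,0,5.1],[1,4.6,8,0,0,0,6.8],[1,5.2,10,0,0,0,8.5]]'; cat >> h.py <<'E'
from scipy.spatial.transform import Rotation as Ro
def show(yaw=10.5,tilt=10,roll=0):
    o=bot.get_obs();R=Ro.from_euler('xyz',o["tcp_rot"],degrees=True)
    a,b=np.radians([yaw,tilt]);y=np.array([np.cos(b)*np.cos(a),np.cos(b)*np.sin(a),np.sin(b)])
    for s in(1,-1):
        x=s*np.array([np.sin(a),-np.cos(a),0]);T=Ro.from_matrix(np.stack([x,y,np.cross(x,y)],1))
        print("turn units",s,((T*R.inv()).as_rotvec(degrees=True)/5).round(2))
    z=np.cross(np.array([np.sin(a),-np.cos(a),0]),y)
    T=Ro.from_matrix(np.stack([z,y,np.cross(z,y)],1));print("turn units xup",((T*R.inv()).as_rotvec(degrees=True)/5).round(2))
    print("t",o["time"],"p",np.round(o["ee_pos"],4),"q",np.round(o["q"],1),"F",np.round(o["wrist_force"],1),"op",round(o["opening"],4))
E
python3 -c "
from h import *
show()"
```

```text
time: 2.0
ee_pos: [0.4417, -0.0953, 0.2563]
tcp_rot: [-90.0, -0.0, 7.7]
wrist_force: [1.3, -1.1, 0.8]
opening: 0.0003
turn units 1 [ 17.46 -12.64 -12.46]
turn units -1 [-12.77 -17.63  13.23]
turn units xup [  3.16 -19.74   0.42]
t 2.0 p [ 0.4417 -0.0953  0.2563] q [-12.2  -7.8   0.4  98.1  -0.   70.2] F [ 1.3 -1.1  0.8] op 0.0003
```

```bash
python3 -m jog '[[1,0.3,0.6,0,0.27,-1.7,0.04],[1,0.6,1.2,0,0.54,-3.4,0.07],[1,0.9,1.8,0,0.8,-5,0.1],[1,1,2.4,0,1.06,-6.6,0.14],[1,1,2.8,0,1.3,-8.2,0.17]]'; python3 -c "
from h import *
show()"
```

```text
time: 2.5
ee_pos: [0.4662, -0.0263, 0.2573]
tcp_rot: [-88.9, -41.9, 7.9]
wrist_force: [-0.9, -0.0, 0.9]
opening: 0.0
turn units 1 [18.7  -5.96 -5.86]
turn units -1 [-16.04 -11.96   6.31]
turn units xup [  1.78 -11.48   0.27]
t 2.5 p [ 0.4662 -0.0263  0.2573] q [-11.7 -47.6 -36.3  61.3  14.   75.1] F [-0.9 -0.   0.9] op 0.0
```

```bash
python3 -m jog '[[1,0.2,0,-1.6,0,0,0],[1,0.4,0,-3.2,0,0,0],[1,0.6,0,-4.8,0,0,0],[1,0.8,0,-6.4,0,0,0],[1,0.8,0,-7.9,0,0,0]]'; python3 -c "
from h import *
show(15,-15)"
```

```text
time: 3.0
ee_pos: [0.4858, -0.0271, 0.0572]
tcp_rot: [-88.9, -41.5, 7.8]
wrist_force: [0.3, 1.1, -1.0]
opening: 0.0002
turn units 1 [15.94 -1.92 -8.53]
turn units -1 [-14.35  -8.47  10.62]
turn units xup [ 1.21 -6.59  1.21]
t 3.0 p [ 0.4858 -0.0271  0.0572] q [-11.  -46.1 -57.8  38.6  13.4  75.7] F [ 0.3  1.1 -1. ] op 0.0002
```

```bash
python3 -m jog '[[1,1.5,0.2,0,0,0,0.2],[1,2.9,0.3,0,0.1,-0.4,0.4],[1,3.2,0.3,0,0.3,-1.4,0.6],[1,3.4,0.3,0,0.5,-2.4,0.8],[1,3.6,0.3,0,0.7,-3.4,1]]'; python3 -c "
from h import *
show(15,-22)"
```

```text
time: 3.5
ee_pos: [0.576, -0.0195, 0.0588]
tcp_rot: [-88.1, -59.0, 12.3]
wrist_force: [-0.1, 0.2, -0.1]
opening: 0.0003
turn units 1 [15.75  2.68 -7.85]
turn units -1 [-15.44  -5.51   8.22]
turn units xup [ 0.26 -1.78  0.2 ]
t 3.5 p [ 0.576  -0.0195  0.0588] q [-13.4 -35.5 -64.    5.7  23.6  75.9] F [-0.1  0.2 -0.1] op 0.0003
```

```bash
python3 -m jog '[[1,0.1,0,0.8,0,0,0],[1,0.2,0,1.6,0.1,-0.4,0],[1,0.3,0,2.2,0.1,-0.9,0.1],[1,0.3,0,2.2,0.2,-1.4,0.2],[1,0.3,0,2.2,0.2,-1.8,0.2]]'; python3 -c "
from h import *
show(15,-22)
p,d=bot.camera('scene');cv2.imwrite('pics/v3.png',cv2.resize(p[120:320,170:400,::-1],None,fx=3,fy=3,interpolation=2))"
```

```text
time: 4.0
ee_pos: [0.5872, -0.0213, 0.1165]
tcp_rot: [-90.7, -67.7, 15.6]
wrist_force: [-0.8, 1.0, -11.8]
opening: -0.0001
turn units 1 [16.17  4.26 -6.8 ]
turn units -1 [-16.04  -4.34   6.79]
turn units xup [ 0.07 -0.05 -0.  ]
t 4.0 p [ 0.5872 -0.0213  0.1165] q [-15.  -39.5 -65.8  -0.9  27.4  77.4] F [ -0.8   1.  -11.8] op -0.0001
```

View pics/v3.png

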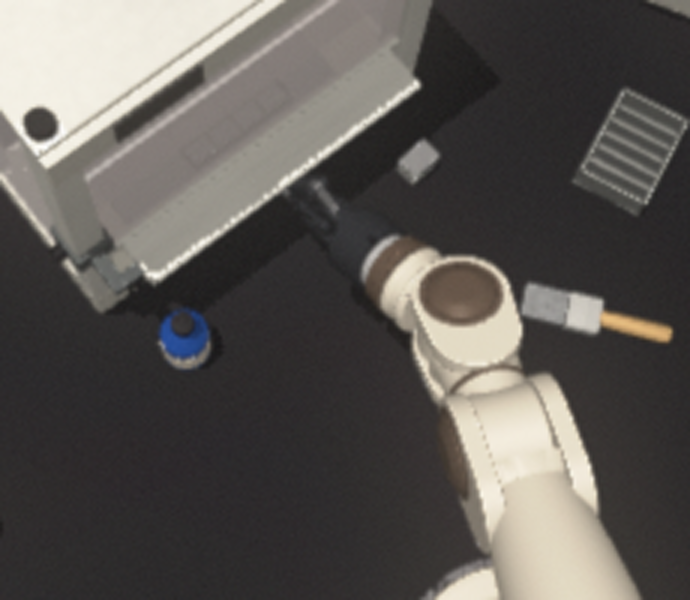

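```bash
cat >> h.py <<'E'
def lip():
    for c in("scene","top"):
        p,d=bot.camera(c);X=W(c,d).reshape(-1,3);X=X[~np.isnan(X[:,0])]
        f=.5475-.185*X[:,1]
        s=X[(X[:,0]>f+.006)&(X[:,0]<f+.04)&(X[:,1]>-.15)&(X[:,1]<.14)&(X[:,2]>.12)&(X[:,2]<.3)]
        k=X[(X[:,0]>.514)&(X[:,0]<.545)&(X[:,1]>.166)&(X[:,1]<.21)&(X[:,2]>.222)&(X[:,2]<.26)]
        print(c,"lip top",np.median(s[:,2]).round(4),len(s),"ptr",np.median(k[:,2]).round(4),len(k))
    o=bot.get_obs();print(o["time"],o["ee_pos"].round(4),"F",np.round(o["wrist_force"],1),o["q"].round(1))
E
python3 -c "
from h import *
lip()"
```

```text
scene lip top 0.1774 934 ptr 0.2361 91
top lip top 0.1767 769 ptr 0.2349 73
4.15 [ 0.5872 -0.0213  0.1158] F [-1.2 -0.8  0.8] [-15.  -39.5 -65.8  -0.8  27.4  77.4]
```

```bash
python3 -m jog '[[1,-0.2,-0.05,0.08,0,0,0],[1,-0.4,-0.1,0.16,0,0,0],[1,-0.55,-0.14,0.24,0,0,0],[1,-0.55,-0.14,0.32,0,0,0],[1,-0.55,-0.14,0.4,0,0,0]]'; python3 -c "
from h import *
lip();show(15,-22)"
```

```text
time: 4.65
ee_pos: [0.5759, -0.0258, 0.1285]
tcp_rot: [-90.6, -67.4, 15.6]
wrist_force: [0.4, 0.3, -0.7]
opening: -0.0
scene lip top 0.1774 932 ptr 0.236 91
top lip top 0.1771 769 ptr 0.2344 68
4.75 [ 0.576  -0.0256  0.1284] F [ 0.3 -0.2 -0.2] [-16.2 -43.2 -65.7   3.4  28.6  76.7]
turn units 1 [16.16  4.23 -6.84]
turn units -1 [-16.02  -4.38   6.81]
turn units xup [ 0.08 -0.1  -0.01]
t 4.75 p [ 0.576  -0.0256  0.1284] q [-16.2 -43.2 -65.7   3.4  28.6  76.7] F [ 0.3 -0.2 -0.2] op 0.0
```

```bash
python3 -m jog '[[1,0,0,0.12,0,0,0],[1,0,0,0.24,0,0,0],[1,0,0,0.36,0,0,0],[1,0,0,0.46,0,0,0],[1,0,0,0.56,0,0,0]]'; python3 -c "
from h import *
lip()"
```

```text
time: 5.25
ee_pos: [0.576, -0.0256, 0.1422]
tcp_rot: [-90.6, -67.4, 15.6]
wrist_force: [-0.0, 0.6, -0.1]
opening: -0.0
scene lip top 0.1775 927 ptr 0.2359 91
top lip top 0.1771 764 ptr 0.2349 73
5.35 [ 0.5761 -0.0256  0.1426] F [-0.2 -0.1  0.1] [-16.2 -44.4 -64.6   5.7  28.6  76.7]
```

```bash
python3 -m jog '[[1,0,0,0.1,0,0,0],[1,0,0,0.2,0,0,0],[1,0,0,0.3,0,0,0],[1,0,0,0.4,0,0,0],[1,0,0,0.5,0,0,0]]'; python3 -c "
from h import *
lip()"
```

```text
time: 5.85
ee_pos: [0.5757, -0.0256, 0.154]
tcp_rot: [-90.5, -67.3, 15.5]
wrist_force: [-2.9, -0.2, -3.6]
opening: 0.0002
scene lip top 0.1878 943 ptr 0.2356 90
top lip top 0.1882 773 ptr 0.2346 72
5.95 [ 0.5759 -0.0256  0.1547] F [-3.6 -1.6 -1.7] [-16.2 -45.3 -63.5   7.7  28.6  76.7]
```

```bash
python3 -m jog '[[1,0,0,0.15,0,0,0],[1,0,0,0.3,0,0,0],[1,0,0,0.45,0,0,0],[1,0,0,0.6,0,0,0],[1,0,0,0.75,0,0,0]]'; python3 -c "
from h import *
lip()"
```

```text
time: 6.45
ee_pos: [0.5759, -0.0256, 0.1734]
tcp_rot: [-90.5, -67.4, 15.6]
wrist_force: [-3.5, -0.3, -4.4]
opening: -0.0002
scene lip top 0.2075 963 ptr 0.2356 91
top lip top 0.208 791 ptr 0.2347 70
6.55 [ 0.5762 -0.0257  0.1744] F [-1.7  0.1 -1.4] [-16.2 -46.4 -61.8  10.5  28.6  76.7]
```

```bash
python3 -m jog '[[1,0,0,0.15,0,0,0],[1,0,0,0.3,0,0,0],[1,0,0,0.45,0,0,0],[1,0,0,0.6,0,0,0],[1,0,0,0.75,0,0,0]]'; python3 -c "
from h import *
lip()"
```

```text
time: 7.05
ee_pos: [0.576, -0.0256, 0.1923]
tcp_rot: [-90.6, -67.4, 15.6]
wrist_force: [0.7, -0.0, -4.5]
opening: -0.0001
scene lip top 0.2262 990 ptr 0.2348 88
top lip top 0.2268 813 ptr 0.235 72
7.15 [ 0.5762 -0.0256  0.1932] F [-1.1  0.7 -0.8] [-16.2 -47.2 -60.1  13.1  28.6  76.7]
```

```bash
python3 -m jog '[[1,0,0,0.1,0,0,0],[1,0,0,0.2,0,0,0],[1,0,0,0.3,0,0,0],[1,0,0,0.34,0,0,0],[1,0,0,0.34,0,0,0]]'; python3 -c "
from h import *
lip()
o=[]
for c,(r,k) in dict(scene=(180,180),top=(170,175)).items():
    p,d=bot.camera(c);o.append(cv2.resize(p[r:r+55,k:k+55,::-1],(400,400),interpolation=0))
cv2.imwrite('pics/v4.png',np.hstack(o))"
```

```text
time: 7.65
ee_pos: [0.576, -0.0256, 0.2008]
tcp_rot: [-90.6, -67.4, 15.6]
wrist_force: [-2.0, -0.5, -2.8]
opening: 0.0
scene lip top 0.2345 1002 ptr 0.2348 91
top lip top 0.2342 818 ptr 0.2348 71
7.75 [ 0.5761 -0.0256  0.2008] F [-1.5 -0.6 -1.2] [-16.2 -47.5 -59.3  14.2  28.6  76.7]
```

View pics/v4.png

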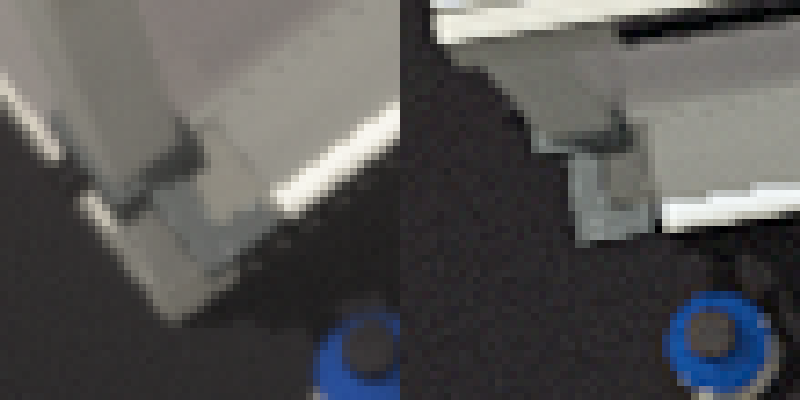

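```bash
python3 -m jog '[[1,0,0,-0.4,0,0,0],[1,0,0,-1.2,0,0,0],[1,0,0,-2,-0.1,0.6,0],[1,0,0,-2.8,-0.2,1.2,-0.1],[1,0,0,-3.6,-0.26,1.8,-0.2]]'; python3 -c "
from h import *
lip();show(10,-50)"
```

```text
time: 8.35
ee_pos: [0.576, -0.0257, 0.1096]
tcp_rot: [-88.5, -58.3, 12.8]
wrist_force: [-0.4, -0.1, 0.6]
opening: 0.0001
scene lip top 0.2347 1019 ptr 0.2346 90
top lip top 0.2342 818 ptr 0.2355 69
8.45 [ 0.5757 -0.0252  0.1083] F [-0.8  0.3  0. ] [-14.2 -39.2 -59.2  15.3  24.1  74.9]
turn units 1 [ 12.67   5.72 -12.49]
turn units -1 [-13.99  -0.17  11.16]
turn units xup [-0.93  3.52 -0.78]
t 8.45 p [ 0.5757 -0.0252  0.1083] q [-14.2 -39.2 -59.2  15.3  24.1  74.9] F [-0.8  0.3  0. ] op 0.0
```

```bash
python3 -m jog '[[1,-0.5,0,-1,-0.1,0.4,-0.1],[1,-1.2,0,-1.9,-0.3,1.2,-0.2],[1,-2,0,-1.9,-0.5,2,-0.4],[1,-3,0,-1.9,-0.7,2.8,-0.6],[1,-3.8,0,-1.9,-0.93,3.6,-0.8]]'; python3 -c "
from h import *
lip();show(10,-50)
p,d=bot.camera('scene');cv2.imwrite('pics/v5.png',cv2.resize(p[60:320,130:450,::-1],None,fx=2.3,fy=2.3,interpolation=2))"
```

```text
time: 8.95
ee_pos: [0.479, -0.0258, 0.0621]
tcp_rot: [-90.1, -39.6, 9.9]
wrist_force: [1.7, 0.2, -0.5]
opening: -0.0
scene lip top 0.2351 991 ptr 0.2354 89
top lip top 0.2345 807 ptr 0.2352 69
9.05 [ 0.4808 -0.0255  0.0642] F [ 1.5  0.8 -0.3] [-10.6 -45.5 -55.9  41.6  12.9  73.9]
turn units 1 [ 11.4    1.97 -13.78]
turn units -1 [-11.36  -2.    13.82]
turn units xup [ 0.03 -0.02  0.02]
t 9.05 p [ 0.4808 -0.0255  0.0642] q [-10.6 -45.5 -55.9  41.6  12.9  73.9] F [ 1.5  0.8 -0.3] op 0.0002
```

View pics/v5.png

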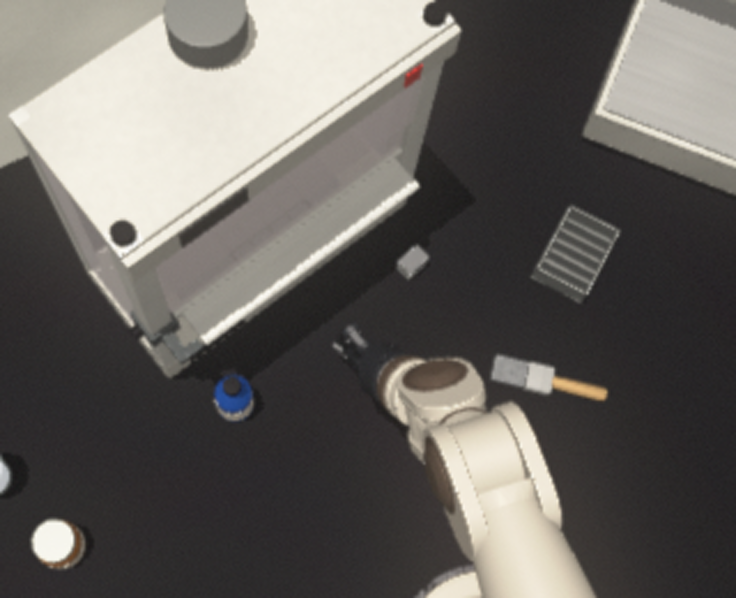

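```bash
python3 -m jog '[[1,0,0,0,0,0,0],[1,0,0,0,0,0,0],[1,0,0,0,0,0,0]]'; python3 -c "
from h import *
lip()
for n in('cassettes','reagent'):
    for r in bot.regions_of('scene',n)[:1]: print(n,np.round(r['point']),r['conf'])
bot.job_done()"
```

```text
time: 9.4
ee_pos: [0.4809, -0.0257, 0.062]
tcp_rot: [-90.0, -39.8, 9.9]
wrist_force: [-0.2, -0.2, -0.4]
opening: 0.0002
scene lip top 0.2348 999 ptr 0.2354 88
top lip top 0.2343 813 ptr 0.2346 68
9.5 [ 0.4809 -0.0257  0.0623] F [-0.  -0.4  1.2] [-10.7 -45.3 -55.9  41.4  13.   73.9]
cassettes [173. 310.] 0.54
reagent [231. 232.] 0.75
the job is handed in; nothing more can be done
```

I pushed the window up from beneath its lip with the closed fingertips, until the lip was level with the pointer. Then I lowered and withdrew the hand and handed the job in at about 9.5 s.

- **Level:** the last check put the lip's top at 0.2343–0.2348 m and the pointer's top at 0.2346–0.2354 m. Both are 12 mm thick, so they agree to within about 1 mm. The window stayed there after the hand withdrew.
- **Force:** during the push the wrist read about 3–5 N. On first contact it read 11.8 N for one reading, because the finger linkage rather than the fingertips met the lip and raised it about 6 mm. I then pulled back a little so that the fingertips did the pushing.
- **Other things:** the cassettes and reagent bottle were found within 2 pixels of where they started. The slide box and brush looked unmoved in the last picture viewed. I did not re-measure the beaker, jar or mould tray, and the hand went nowhere near them.
- **Hand clear:** the hand is about 70 mm in front of the lip, and the wrist force reads about zero.

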